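# Set the brass weights on their rack in order of size

### The arm

A 7-joint arm with a two-finger parallel gripper is mounted at the origin on a cart in front of the work surface, level with it; the furniture and walls round the work are solid. World frame = base frame: x ahead of the robot, y to its left, z up, the work surface at z = 0. Lengths are in m, angles in rad, forces in N, time in s.
With the tool pointing down it reaches from about 0.425 to 0.925 m from the base axis. Payload 6.8 kg.
Tool frame: the origin (TCP) lies midway between the tips of the shut fingers; the grasp point (between the pads) lies 19 mm behind it (manip.hold_point_z is the distance from the TCP to the grasp point, in m); z points along the fingers, y is the line along which they close (so a half turn about z gives the same grasp; the last joint's range is limited). The gripper opens to 85 mm and grips with 20 to 120 N. Pads are 22 mm wide; open, the fingers measure 114 mm over their backs; the gripper's body (76 mm by 85 mm) begins 54 mm behind the grasp point. The pads swing forward as they close: fully open they stand 13 mm farther back than shut.
Start: joints at [1.192, 0.477, 0.022, 1.555, -0.011, 1.109, -0.083], TCP at [0.181, -0.65, 0.231] pointing down, gripper open.
Joint ranges: [-2.96, 2.96], [-0.34, 2.1], [-1.41, 1.46], [0.24, 2.44], [-1.37, 4.51], [0.17, 1.92], [-2.96, 2.96]. Speed limits (rad/s): [2.39, 2.39, 3.14, 3.14, 3.14, 3.14, 3.14].

### API

Orientations are given as a 3x3 rotation matrix whose columns are the frame's x, y, z axes.
In Python, from rig import manip gives the robot as it stands.
- The arm moves only by the tool move_arm, never from a script. Its argument "increments" is text: rows parted by semicolons, each of 7 numbers parted by spaces: the shift along the tool's x, y, z normalised to -1 to 1, where 1 is 1 m, then the turn, a rotation vector about the tool's x, y, z normalised to -1 to 1, where 1 is 0.5 rad, then the opening, from 0 (shut) to 1 (fully open). In form: tx ty tz wx wy wz fingers; .... A call has 1 to 20 rows; each row is the pose to reach, as a shift and turn from the pose commanded when the call began, along the tool's axes at that moment; what a row does not reach only later rows make up. A row lasts 1/10 s, in which the tool goes at most 50 mm and 8.59 degrees, less where a joint would pass 70% of its speed; a pose out of reach is approached as far as the arm can. A call with a number of a shift or a turn outside -1 to 1 is refused whole. A call with a gripper value outside its range is refused whole. The fingers move at their own pace and stop on an object; "squeeze" is the grip in N (left out, the last holds). Time passes only in rows, so rows that repeat a pose let the fingers close. It gives the time, the measured TCP pose, the force, the opening and the grip force at its end, in the units of the state.
- manip.sense(): the state, without advancing time (a new reading comes with each control period).
- manip.grab_frame(name): name is "scene" or "top" or "wrist"; returns (picture, depth): 384x512x3 uint8, red, green, blue; 384x512 float32, m along the optical axis (not along the pixel's ray), 0 where there is no reading.
- manip.camera_model(name): a dict with "camera_matrix" (3x3 intrinsics, pixels), "extrinsics" (4x4, takes a point from world to camera coordinates). Camera axes: x right, y up, looking along -z (the intrinsics and any distortion apply to the point x, -y, -z); pixel columns grow to the right and rows downward; lengths in m; the calibration is good to about 2 mm. A picture is of the moment at which its call begins: read the wrist's pose just before it. camera_model takes no time and is no camera call; for the wrist camera it gives the pose at the moment of the call.
- manip.job_done(): hands the job in; it is judged then, once.
Trained networks look in the newest picture that a camera, given by its name, has taken for a name from the list of things; names that differ only in an ending like _2 or _b are one class to them, and where a whole thing is asked for, a point or a joint stands for the part that bears it (a point fixed in the world has none). Each returns a list of dicts, best first, with "p" (0 to 1); they miss things now and then, are a little off and sometimes report something else, mostly with a low value. They report only what shows in the picture. A call takes as long as a camera call.
- manip.boxes_of(label, camera): "rect" ([left, top, width, height] in pixels, round what is visible of it).
- manip.silhouettes(label, camera): "region" (384x512 bool, what is visible of it) and "rect" ([left, top, width, height] in pixels, round what is visible of it).
- manip.landmark_of(label, camera): "location" ([column, row] in pixels: a listed point, or the origin of a listed thing).
The state is a dict: "clock": time; "joint_positions": joint angles; "joint_velocities": joint speeds; "joint_torque": joint torques, N m; "position": TCP position; "orientation": TCP orientation; "ft_force": force on the tool from outside, world axes, zero at the start; "torque": the same for the moment, N m; "opening": finger opening in m; "finger_force": force on a finger pad.
Only numpy, scipy, OpenCV 4.12 (cv2) and the standard library are available. Lean on these libraries where they do the work, as an engineer would, in place of code of your own. Each camera call takes 0.05 s, during which the arm holds its last target. There are 200 camera calls.

### The job

Put the four brass weights from the bench onto the wooden weight rack, one standing upright in the middle of each black pad, in order of how wide their bases are: the widest on the pad next to the rack's upright end stop, then narrower and narrower, the narrowest at the open end. Do not disturb the beaker or the brown bottle.

Things in the scene. Friction and masses are not known exactly. Their poses are not given: they have to be found in the camera images.
- weight_1: brass laboratory weight, a round body with a knob on top, standing loose on the bench: the widest; base 48 mm across and straight-sided to 29 mm, 54 mm tall, 600 g (within 30 % in mass). Grasp it from above across its round base, fingertips just above the bench; a fixed 13 mm thick cork mat may lie 20 mm behind it (+x). Origin: centre of its underside, z up its axis
- weight_2: brass laboratory weight, a round body with a knob on top, standing loose on the bench: the second widest; base 38 mm across and straight-sided to 25 mm, 48 mm tall, 300 g (within 30 % in mass). Grasp it from above across its round base, fingertips just above the bench; a fixed 13 mm thick cork mat may lie 20 mm behind it (+x). Origin: centre of its underside, z up its axis
- weight_3: brass laboratory weight, a round body with a knob on top, standing loose on the bench: the third widest; base 29 mm across, 40 mm tall, 161 g (within 30 % in mass). Grasp it from above across its round base, fingertips just above the bench; a fixed 13 mm thick cork mat may lie 20 mm behind it (+x). Origin: centre of its underside, z up its axis
- weight_4: brass laboratory weight, a round body with a knob on top, standing loose on the bench: the narrowest; base 18 mm across, 25 mm tall, 38 g (within 30 % in mass). Grasp it from above across its round base, fingertips just above the bench; a fixed 13 mm thick cork mat may lie 20 mm behind it (+x). Origin: centre of its underside, z up its axis
- mark_1: round black rubber pad, 44 mm across, nearly flush in the top of the wooden weight rack, next to the rack's end stop. The stop is a wooden upright across one end only, 60 mm wide, 12 mm thick, 44 mm high above the board, its inner face 34 mm from this centre. Origin: centre of the pad in the board's top; z up, y along the row towards the stop
- mark_2: round black rubber pad, 44 mm across, nearly flush in the top of the wooden weight rack, second from the end stop. The rack is a fixed board 60 mm wide and 250 mm long, its top 18 mm above the bench. Origin: centre of the pad in the board's top; z up, y along the row towards the stop
- mark_3: round black rubber pad, 44 mm across, nearly flush in the top of the wooden weight rack, third from the end stop. The four equal pads form one straight row, 58 mm apart. Origin: centre of the pad in the board's top; z up, y along the row towards the stop
- mark_4: round black rubber pad, 44 mm across, nearly flush in the top of the wooden weight rack, last from the end stop, at the rack's open end, its centre 30 mm from the board's end. Origin: centre of the pad in the board's top; z up, y along the row towards the stop
- beaker: bystander, to be left alone: clear glass beaker, 54 mm across, 70 mm tall, standing loose on the bench to the left of the rack. Origin: centre of its underside, z up
- brown_bottle: bystander, to be left alone: brown drop bottle with black cap, 38 mm across, 82 mm tall, standing loose behind the rack. Origin: centre of its underside, z up

How it is judged:
At the end, for the whole second after the job is handed in: Each weight stands upright (within 0.12 rad) and at rest on the rack's top (within 6 mm in height), centred within 12 mm on its own pad: the 48 mm weight on the pad next to the stop, then the 38 mm, 29 mm and 18 mm ones towards the open end (horizontal distance between weight_1 and mark_1 below 0.012 m and z of weight_1 in the frame of mark_1 between -0.006 and 0.006 m and angle between each of weight_1, weight_2, weight_3, weight_4's own z axis and vertical below 0.12 rad and linear speed of each of weight_1, weight_2, weight_3, weight_4 below 0.02 m/s and horizontal distance between weight_2 and mark_2 below 0.012 m and z of weight_2 in the frame of mark_2 between -0.006 and 0.006 m and horizontal distance between weight_3 and mark_3 below 0.012 m and z of weight_3 in the frame of mark_3 between -0.006 and 0.006 m and horizontal distance between weight_4 and mark_4 below 0.012 m and z of weight_4 in the frame of mark_4 between -0.006 and 0.006 m); the robot touches nothing.
It fails at once if the beaker is pushed from its place or tipped (distance of beaker from where it was at the start of the episode above 0.02 m or angle between beaker's own z axis and vertical above 0.3 rad).
It fails at once if the brown bottle is pushed from its place or tipped (distance of brown_bottle from where it was at the start of the episode above 0.02 m or angle between brown_bottle's own z axis and vertical above 0.3 rad).
It also fails if it takes over 112 s, if anything falls off the work surface, if the arm or the gripper's body presses on something with over 40 N, if the wrist force passes 120 N, or if a joint passes its speed limit or range.

## Working session

There is one attempt and no reset: what is moved stays moved. The work goes in short steps, Python scripts to look and compute and a tool call to move; the robot and the scene stay as the last step left them, time stands still between calls to the robot, and variables do not carry over. Pictures are saved under pics/ and viewed, at most 14 in all, crops included, and the job is handed in when it is done.

Besides the shell and the picture viewer there is one more tool, called after ">>>" as a command line: name --argument value ..., lists and objects as JSON in quotes. move_arm: Moves the arm, as the interface text tells. Scaled input: -1 to 1 covers 1 m each way for a shift and 0.5 rad each way for a turn. Its arguments: {"type":"object","properties":{"increments":{"type":"string"},"squeeze":{"type":"number"}},"required":["increments"]}

```bash
mkdir -p pics; ls
cat > h.py <<'E'
from rig import manip
import numpy as np, cv2
def cam(n):
    m=manip.camera_model(n); return np.array(m["camera_matrix"]),np.array(m["extrinsics"])
def ray(n,uv,c=None):
    K,E=c or cam(n); d=np.linalg.inv(K)@[uv[0],uv[1],1]; d=np.array([d[0],-d[1],-d[2]])
    R=E[:3,:3]; return -R.T@E[:3,3], R.T@d
def atz(n,uv,z,c=None):
    o,d=ray(n,uv,c); return o+d*(z-o[2])/d[2]
def proj(n,p,c=None):
    K,E=c or cam(n); q=E[:3,:3]@np.asarray(p)+E[:3,3]; q=K@[q[0],-q[1],-q[2]]; return q[:2]/q[2]
def cloud(depth,c):
    K,E=c; v,u=np.mgrid[:384,:512]; d=np.stack([u,v,np.ones_like(u)],-1)@np.linalg.inv(K).T
    p=d*depth[...,None]*[1,-1,-1]; return (p-E[:3,3])@E[:3,:3]
def save(n,img): cv2.imwrite("pics/%s.png"%n,img[...,::-1])
E
python3 - <<'E'
from h import *
s=manip.sense(); print({k:np.round(v,3).tolist() for k,v in s.items()}); print(manip.hold_point_z)
for n in("top","scene"):
    im,d=manip.grab_frame(n); save(n+"0",im); np.savez(n+"0",im=im,d=d)
    c=cam(n); print(n,c[0].round(1).tolist(),(-c[1][:3,:3].T@c[1][:3,3]).round(3))
    for l in("weight_1","mark_1","beaker","brown_bottle"):
        for b in manip.boxes_of(l,n): print(l,np.round(b["p"],2),np.round(b["rect"]).tolist())
        if l=="mark_1": print([ (np.round(b["p"],2),np.round(b["location"],1).tolist(),atz(n,b["location"],.018,c).round(4).tolist()) for b in manip.landmark_of(l,n)])
        if l=="weight_1": print([ (np.round(b["p"],2),np.round(b["location"],1).tolist(),atz(n,b["location"],.0,c).round(4).tolist()) for b in manip.landmark_of(l,n)])
E
```

```text
pics
{'clock': 0.0, 'joint_positions': [1.192, 0.478, 0.022, 1.556, -0.012, 1.109, -0.083], 'joint_velocities': [-0.001, -0.001, -0.002, -0.001, -0.001, 0.0, -0.001], 'joint_torque': [-0.0, -59.646, 1.607, -28.12, 0.012, 0.009, 0.0], 'position': [0.18, -0.65, 0.23], 'orientation': [[0.964, 0.268, -0.001], [0.268, -0.964, 0.002], [-0.0, -0.002, -1.0]], 'ft_force': [0.439, -0.036, -0.2], 'torque': [0.033, 0.004, 0.017], 'finger_force': 0.0, 'opening': 0.085}
0.0187
top [[486.3, 0.0, 247.5], [0.0, 486.3, 195.3], [0.0, 0.0, 1.0]] [0.22  0.16  1.642]
weight_1 0.64 [344.0, 222.0, 9.0, 11.0]
weight_1 0.62 [324.0, 228.0, 8.0, 9.0]
weight_1 0.61 [289.0, 224.0, 14.0, 14.0]
[(np.float64(0.68), [294.7, 232.5], [0.4309, -0.0111, 0.0]), (np.float64(0.6), [349.6, 227.6], [0.4402, -0.1989, 0.0]), (np.float64(0.43), [323.4, 232.5], [0.427, -0.1086, 0.0]), (np.float64(0.36), [263.4, 223.8], [0.4649, 0.0937, 0.0])]
mark_1 0.52 [165.0, 212.0, 13.0, 18.0]
mark_1 0.48 [214.0, 196.0, 13.0, 14.0]
mark_1 0.43 [182.0, 209.0, 11.0, 12.0]
[(np.float64(0.71), [172.5, 216.6], [0.4991, 0.4004, 0.018]), (np.float64
[... 505 characters left out ...]
 -0.0073, 0.0]), (np.float64(0.7), [397.7, 196.4], [0.4231, -0.1814, 0.0]), (np.float64(0.54), [378.6, 202.6], [0.4209, -0.1113, 0.0]), (np.float64(0.43), [301.7, 212.9], [0.4701, 0.1018, 0.0])]
mark_1 0.49 [197.0, 218.0, 19.0, 10.0]
mark_1 0.48 [220.0, 213.0, 13.0, 10.0]
mark_1 0.45 [180.0, 232.0, 18.0, 11.0]
[(np.float64(0.61), [244.5, 206.8], [0.5367, 0.2326, 0.018]), (np.float64(0.61), [188.5, 234.9], [0.4828, 0.402, 0.018]), (np.float64(0.48), [225.6, 217.8], [0.5109, 0.2966, 0.018]), (np.float64(0.41), [204.3, 224.7], [0.5059, 0.3541, 0.018]), (np.float64(0.19), [347.4, 214.4], [0.3886, 0.0206, 0.018])]
beaker 0.56 [124.0, 232.0, 27.0, 40.0]
brown_bottle 0.77 [176.0, 172.0, 14.0, 29.0]
```

Run:
```python
import numpy as np,cv2
t=np.load("top0.npz")["im"][140:260,100:380]; s=np.load("scene0.npz")["im"][150:290,100:420]
t=cv2.resize(t,(784,336),interpolation=2)
cv2.imwrite("pics/a.png",t[...,::-1]); cv2.imwrite("pics/b.png",cv2.resize(s,(800,350),interpolation=2)[...,::-1])
```

```text
(no output)
```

View pics/a.png

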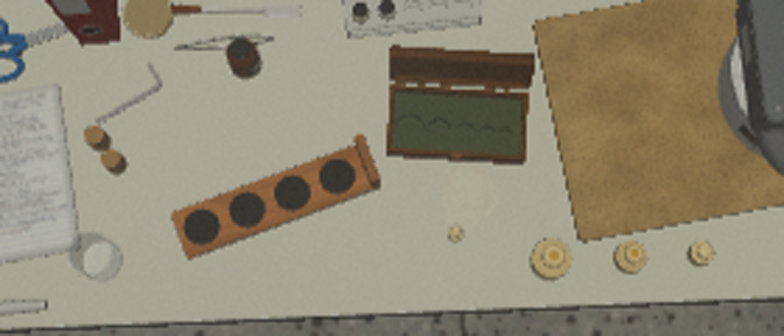

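View pics/b.png

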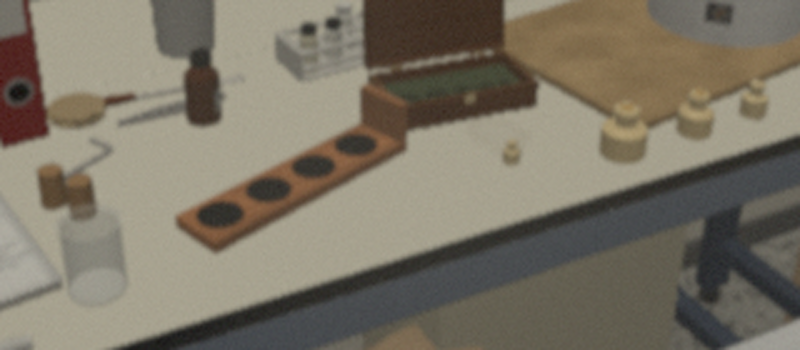

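The top view (crop scale 2.8, offset 100,140) shows the weights near full-frame pixels (297,232), (325,231), (350,230) and (263,223). The pads run from (172,221) at the open end to (220,203) at the stop. The cork mat lies behind weights 1–3. The scene view agrees.

Run:
```python
from h import *
from scipy import ndimage as N
seeds={"top":[(220.4,202.9),(204.3,208.9),(188.2,214.6),(172.1,220.7)],"scene":[(242,207.5),(225.5,216.5),(207.5,225.5),(188,235.5)]}
for n in seeds:
    z=np.load(n+"0.npz"); g=cv2.resize(z["im"],None,fx=4,fy=4,interpolation=cv2.INTER_CUBIC).max(-1); c=cam(n)
    L,_=N.label(g<75); P=cloud(z["d"],c)
    for u,v in seeds[n]:
        k=L[int(v*4+2),int(u*4+2)]; cy,cx=N.center_of_mass(L==k); uv=((cx+.5)/4-.5,(cy+.5)/4-.5)
        print(n,"pad",k,(L==k).sum(),np.round(uv,2),atz(n,uv,.018,c).round(4),"depthz",P[int(uv[1])-1:int(uv[1])+2,int(uv[0])-1:int(uv[0])+2,2].mean().round(4))
c=cam("top");P=cloud(np.load("top0.npz")["d"],c)
for u,v in [(297,232),(325,231),(350,230),(263,223)]:
    q=P[v-9:v+10,u-9:u+10].reshape(-1,3); print("table",np.median(q[:,2]).round(4),"top",q[:,2].max().round(4)); q=q[q[:,2]>.010]; print(len(q),(q.max(0)/2+q.min(0)/2).round(4) if len(q) else 0)
s=manip.sense(); c=cam("wrist"); R=np.array(s["orientation"]); C=-c[1][:3,:3].T@c[1][:3,3]
print("cam in tool",(R.T@(C-s["position"])).round(4)); print((R.T@(-c[1][2,:3])).round(3),(R.T@c[1][0,:3]).round(3),c[0].round(1).tolist())
```

```text
top pad 657 1795 [219.91 202.44] [0.5414 0.2388 0.018 ] depthz 0.0155
top pad 665 1799 [203.9  208.47] [0.5228 0.2937 0.018 ] depthz 0.0185
top pad 669 1800 [187.74 214.41] [0.5045 0.3488 0.018 ] depthz 0.198
top pad 672 1823 [171.55 220.5 ] [0.4858 0.4037 0.018 ] depthz 0.0175
scene pad 161 1348 [241.93 207.45] [0.5367 0.2399 0.018 ] depthz 0.0164
scene pad 186 1502 [224.99 216.19] [0.5183 0.295  0.018 ] depthz 0.0161
scene pad 213 1731 [207.05 225.47] [0.4999 0.3496 0.018 ] depthz 0.0156
scene pad 243 2003 [187.61 235.46] [0.4816 0.4046 0.018 ] depthz 0.0162
table 0.0052 top 0.0597
168 [ 0.431 -0.021  0.036]
table 0.0028 top 0.0531
123 [ 0.436  -0.1073  0.0316]
table 0.0001 top 1.6419
68 [ 0.3314 -0.0247  0.826 ]
table -0.0001 top 0.0284
24 [0.4553 0.0887 0.0194]
cam in tool [ 0.0809 -0.0005 -0.1435]
[-0.32  -0.     0.947] [-0.  1.  0.] [[343.8, 0.0, 257.0], [0.0, 343.8, 190.9], [0.0, 0.0, 1.0]]
```

View pics/top0.png

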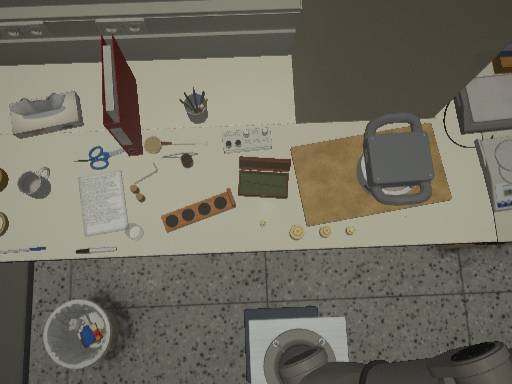

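View pics/scene0.png

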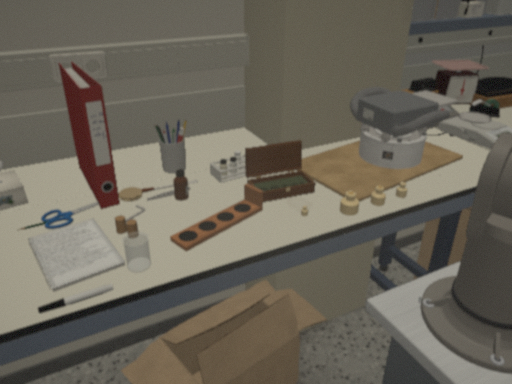

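The full views show a grey device on the mat, on the −y side. The weights stand in front of it, and the rack and the lidded box lie to the left. I'll check the device's extent before moving.

Run:
```python
from h import *
for n in("top","scene"):
    P=cloud(np.load(n+"0.npz")["d"],cam(n)); b=(P[...,0]>.3)&(P[...,0]<.9)&(P[...,2]<.6)&(P[...,1]>-.6)
    for y0 in(-.6,-.5,-.4,-.3,-.2):
        q=P[b&(P[...,2]>.08)&(P[...,1]>y0)&(P[...,1]<y0+.1)]; 
        if len(q): print(n,y0,len(q),np.percentile(q[:,0],[1,50]).round(3),q[:,2].max().round(3))
    q=P[b&(P[...,1]>-.02)&(P[...,1]<.2)&(P[...,2]>.03)&(P[...,0]>.5)]; print("box",np.percentile(q,[2,98],axis=0).round(3).tolist())
```

```text
top -0.6 772 [0.823 0.826] 0.58
top -0.5 3420 [0.52  0.825] 0.6
top -0.4 5553 [0.485 0.823] 0.6
top -0.3 4881 [0.494 0.824] 0.6
top -0.2 2882 [0.822 0.825] 0.6
box [[0.549, 0.006, 0.031], [0.793, 0.196, 0.121]]
scene -0.6 644 [0.817 0.823] 0.452
scene -0.5 2190 [0.549 0.822] 0.456
scene -0.4 3727 [0.477 0.82 ] 0.46
scene -0.3 5467 [0.485 0.819] 0.464
scene -0.2 3287 [0.817 0.823] 0.467
box [[0.526, 0.005, 0.031], [0.768, 0.198, 0.116]]
```

>>> move_arm --increments "0.238 -0.297 0 0 0 0 1;0.238 -0.297 0 0 0 0 1;0.238 -0.297 0 0 0 0 1;0.238 -0.297 0 0 0 0 1;0.238 -0.297 0 0 0 0 1;0.238 -0.297 0 0 0 0 1;0.238 -0.297 0 0 0 0 1;0.238 -0.297 0 0 0 0 1;0.346 -0.423 0 0 0 -1 1;0.346 -0.423 0 0 0 -1 1;0.346 -0.423 0 0 0 -1 1;0.346 -0.423 0 0 0 -1 1;0.398 -0.533 0 0 0 -1 1;0.398 -0.533 0 0 0 -1 1;0.398 -0.533 0 0 0 -1 1;0.398 -0.533 0 0 0 -1 1;0.398 -0.533 0 0 0 -1 1" --squeeze 40

```text
clock: 2.4
position: [0.4215, -0.0311, 0.2313]
orientation: [[0.717, 0.697, -0.0], [0.697, -0.717, -0.001], [-0.0, 0.0, -1.0]]
ft_force: [0.1, -0.2, 0.9]
opening: 0.0856
finger_force: 0.0
```

```bash
cat >> h.py <<'E'
def look(tag,labels,zs):
    c=cam("wrist"); im,d=manip.grab_frame("wrist"); save(tag,im); P=cloud(d,c); np.savez(tag,im=im,d=d,P=P,K=c[0],E=c[1])
    for l,z in zip(labels,zs):
        for b in manip.silhouettes(l,"wrist"):
            m=b["region"]; q=P[m&(d>0)]; q=q[(q[:,2]>.004)&(q[:,2]<.1)]
            if len(q)<20: continue
            lo,hi=np.percentile(q,[1,99],axis=0); print(l,round(b["p"],2),np.round(b["rect"]).tolist(),"mid",((lo+hi)/2).round(4),"size",(hi-lo).round(4),"top",q[:,2].max().round(4))
        for b in manip.landmark_of(l,"wrist"): print(" lm",round(b["p"],2),np.round(b["location"],1).tolist(),atz("wrist",b["location"],z,c).round(4))
E
python3 - <<'E'
from h import *
look("w1",["weight_1","mark_1"],[0,.018])
E
```

```text
weight_1 0.92 [295.0, 181.0, 37.0, 40.0] mid [ 0.4282 -0.1072  0.0277] size [0.035  0.0311 0.0449] top 0.0509
weight_1 0.84 [350.0, 229.0, 29.0, 31.0] mid [ 0.4295 -0.1929  0.0224] size [0.0272 0.023  0.036 ] top 0.0406
weight_1 0.58 [229.0, 114.0, 47.0, 52.0] mid [ 0.4289 -0.0138  0.0328] size [0.045  0.0447 0.0468] top 0.0571
weight_1 0.52 [184.0, 24.0, 18.0, 18.0] mid [0.4656 0.0977 0.0157] size [0.0166 0.0166 0.0207] top 0.0263
 lm 0.93 [251.3, 140.0] [ 0.4259 -0.0163  0.    ]
 lm 0.9 [194.5, 35.7] [0.4619 0.0969 0.    ]
 lm 0.89 [362.1, 240.3] [ 0.4312 -0.1969  0.    ]
 lm 0.64 [310.2, 195.7] [ 0.4266 -0.11    0.    ]
```

View pics/w1.png

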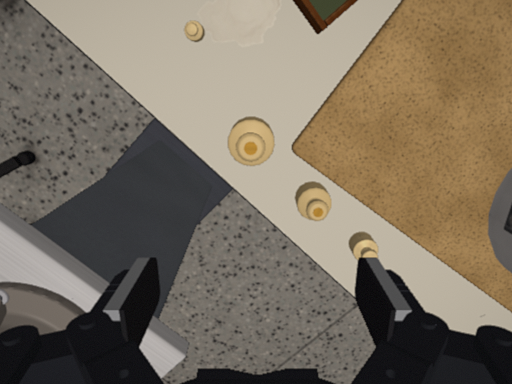

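The wrist view shows weight_1 at (251,141), weight_2 at (314,202), weight_3 at (365,247) and weight_4 at (194,31). The mat corner is at (294,148). I'll refine the centres using the knobs.

```bash
cat >> h.py <<'E'
def inc(*targets):
    s=manip.sense(); R=np.array(s["orientation"]); p=np.array(s["position"]); print("phi",np.degrees(np.arctan2(R[1,1],R[0,1])).round(1),"op",round(s["opening"],4),"t",round(s["clock"],1))
    for t in targets: print(t,(R.T@(np.array(t)-p)).round(4))
E
python3 - <<'E'
from h import *
z=np.load("w1.npz"); P=z["P"]; c=(z["K"],z["E"]); g=z["im"].astype(int)
for n,x,y,h in(("w1",.4275,-.0155,.054),("w2",.4275,-.109,.048),("w3",.4305,-.195,.040),("w4",.463,.097,.025)):
    q=P[(abs(P[...,0]-x)<.04)&(abs(P[...,1]-y)<.04)&(np.hypot(P[...,0]-x,P[...,1]-y)<.032)]
    k=q[q[:,2]>q[:,2].max()-.007]; lo,hi=k.min(0),k.max(0); print(n,"knob",len(k),((lo+hi)/2).round(4),k.mean(0).round(4))
inc((.428,-.015,.10),(.428,-.015,0))
E
```

```text
w1 knob 1842 [ 0.4282 -0.0147  0.3137] [ 0.4192 -0.0062  0.3132]
w2 knob 361 [ 0.4277 -0.1101  0.0475] [ 0.4279 -0.1091  0.0482]
w3 knob 112 [ 0.4299 -0.1937  0.0373] [ 0.4316 -0.1916  0.0385]
w4 knob 126 [0.4657 0.0979 0.0239] [0.4657 0.0979 0.0245]
phi -46.0 op 0.0852 t 2.6
(0.428, -0.015, 0.1) [ 0.0164 -0.0074  0.1312]
(0.428, -0.015, 0) [ 0.0165 -0.0074  0.2312]
```

>>> move_arm --increments "0.0165 -0.0074 0.06 0 0 0.75 0.75;0.0165 -0.0074 0.1 0 0 0.75 0.75;0.0165 -0.0074 0.131 0 0 0.75 0.75;0.0165 -0.0074 0.131 0 0 0.75 0.75;0.0165 -0.0074 0.131 0 0 0.75 0.75;0.0165 -0.0074 0.16 0 0 0.75 0.75;0.0165 -0.0074 0.19 0 0 0.75 0.75;0.0165 -0.0074 0.21 0 0 0.75 0.75;0.0165 -0.0074 0.225 0 0 0.75 0.75;0.0165 -0.0074 0.229 0 0 0.75 0.75;0.0165 -0.0074 0.229 0 0 0.75 0.75" --squeeze 50

```text
clock: 3.75
position: [0.4297, -0.0139, 0.0036]
orientation: [[0.923, 0.386, 0.002], [0.386, -0.923, -0.0], [0.002, 0.001, -1.0]]
ft_force: [-0.6, -0.1, 0.4]
opening: 0.0641
finger_force: 0.0
```

>>> move_arm --increments "0 0 0.002 0 0 0 0.75;0 0 0.002 0 0 0 0.4;0 0 0.002 0 0 0 0.4;0 0 0.002 0 0 0 0.4;0 0 0.002 0 0 0 0.4;0 0 0.002 0 0 0 0.4;0 0 0.002 0 0 0 0.4;0 0 0.002 0 0 0 0.4"

```text
clock: 4.55
position: [0.4292, -0.0139, 0.0016]
orientation: [[0.923, 0.386, 0.002], [0.386, -0.923, -0.001], [0.002, 0.001, -1.0]]
ft_force: [-1.7, -1.5, 10.6]
opening: 0.0464
finger_force: 49.6
```

>>> move_arm --increments "0 0 -0.03 0 0 0 0.4;0 0 -0.07 0 0 0 0.4;0 0 -0.11 0 0 -0.3 0.4;0 0 -0.15 0 0 -0.6 0.4;0.02 -0.03 -0.16 0 0 -0.9 0.4;0.05 -0.07 -0.16 0 0 -1 0.4;0.07 -0.11 -0.16 0 0 -1 0.4;0.092 -0.139 -0.16 0 0 -1 0.4;0.092 -0.139 -0.16 0 0 -1 0.4;0.092 -0.139 -0.16 0 0 -1 0.4"

```text
clock: 5.55
position: [0.4584, 0.1504, 0.1598]
orientation: [[0.623, 0.782, -0.002], [0.782, -0.623, -0.001], [-0.002, -0.001, -1.0]]
ft_force: [-0.1, -0.6, -7.2]
opening: 0.0466
finger_force: 56.2
```

```bash
python3 -c "
from h import *
inc((.50,.20,.16),(.539,.239,.16)); print(manip.sense()['finger_force'])"
```

```text
phi -38.5 op 0.0466 t 5.5
(0.5, 0.2, 0.16) [ 0.0647  0.0016 -0.0003]
(0.539, 0.239, 0.16) [ 0.1195  0.0078 -0.0004]
56.223210480529815
```

>>> move_arm --increments "0.03 0 0 0 0 -0.3 0.4;0.065 0.002 0 0 0 -0.6 0.4;0.1 0.006 0 0 0 -0.9 0.4;0.1195 0.008 0 0 0 -1 0.4;0.1195 0.008 0 0 0 -1 0.4;0.1195 0.008 0 0 0 -1 0.4"

```text
clock: 6.15
position: [0.5398, 0.2363, 0.1593]
orientation: [[0.176, 0.984, -0.002], [0.984, -0.176, -0.002], [-0.003, -0.002, -1.0]]
ft_force: [-0.6, -0.5, -7.0]
opening: 0.0463
finger_force: 56.2
```

>>> move_arm --increments "0 0 0 0 0 -0.3 0.4;0 0 0 0 0 -0.6 0.4;0 0 0 0 0 -0.9 0.4;0 0 0 0 0 -1 0.4;0 0 0 0 0 -1 0.4;0 0 0 0 0 -1 0.4"

```text
clock: 6.75
position: [0.54, 0.2367, 0.16]
orientation: [[-0.316, 0.949, -0.001], [0.949, 0.316, -0.002], [-0.001, -0.001, -1.0]]
ft_force: [-0.6, 0.1, -6.4]
opening: 0.0467
finger_force: 56.2
```

Run:
```python
from h import *
look("w2",["mark_1"],[.018])
inc((.539,.2393,.10),(.539,.2393,.0205))
```

```text
mark_1 0.62 [237.0, 148.0, 47.0, 48.0] mid [0.5397 0.2394 0.0191] size [0.0402 0.0403 0.003 ] top 0.0217
mark_1 0.58 [233.0, 76.0, 54.0, 54.0] mid [0.5214 0.2945 0.0192] size [0.0394 0.0403 0.0033] top 0.0217
mark_1 0.56 [229.0, 0.0, 60.0, 54.0] mid [0.5028 0.3482 0.0192] size [0.0403 0.0383 0.0033] top 0.0217
 lm 0.75 [259.8, 23.9] [0.5028 0.3498 0.018 ]
 lm 0.62 [261.0, 173.6] [0.541  0.2393 0.018 ]
 lm 0.62 [257.5, 105.5] [0.52   0.2925 0.018 ]
phi 18.5 op 0.0467 t 6.9
(0.539, 0.2393, 0.1) [ 0.0018 -0.0007  0.0603]
(0.539, 0.2393, 0.0205) [ 0.0019 -0.0007  0.1398]
```

View pics/w2.png

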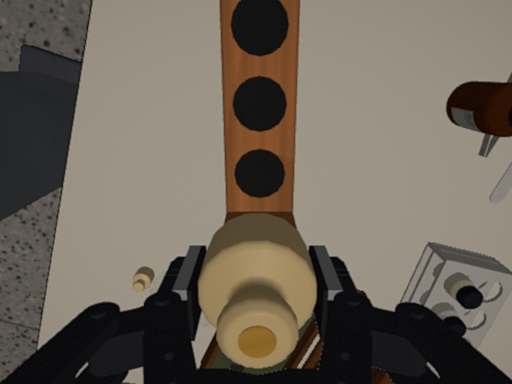

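The view shows pads 1–3 at (261,173), (260,104) and (260,24), with weight_1 held at (258,290). All of this fits the earlier positions. The box lid is close to the placing spot, so I'll check clearance there.

Run:
```python
from h import *
for n in("top","scene"):
    P=cloud(np.load(n+"0.npz")["d"],cam(n)).reshape(-1,3); q=P[(P[:,0]>.5)&(P[:,0]<.75)&(P[:,1]>.0)&(P[:,1]<.215)]
    for z0 in(.03,.06,.08,.10): 
        k=q[(q[:,2]>z0)&(q[:,2]<.13)]; print(n,z0,len(k),"y max",np.percentile(k[:,1],99).round(3),"x",np.percentile(k[:,0],[2,98]).round(3))
    k=q[(q[:,2]>.07)&(q[:,1]>.15)&(q[:,0]<.66)]; print(k[np.argsort(-k[:,1])][:8].round(3).tolist())
z=np.load("w2.npz"); K,E=z["K"],z["E"]; s=manip.sense(); R=np.array(s["orientation"]); T=(z["P"]-s["position"])@R
m=np.hypot(T[...,0],T[...,1])<.021; q=T[m]; q=q[(q[:,2]<.002)&(q[:,2]>-.06)]; k=q[q[:,2]<q[:,2].min()+.006]; print("knob in tool",k.mean(0).round(4),((k.min(0)+k.max(0))/2).round(4),len(k))
```

```text
top 0.03 1167 y max 0.212 x [0.539 0.745]
top 0.06 484 y max 0.21 x [0.539 0.741]
top 0.08 295 y max 0.168 x [0.642 0.67 ]
top 0.1 237 y max 0.168 x [0.645 0.67 ]
[[0.527, 0.19, 0.071], [0.656, 0.169, 0.07], [0.657, 0.169, 0.08], [0.658, 0.168, 0.088], [0.66, 0.168, 0.095], [0.66, 0.168, 0.119], [0.656, 0.165, 0.071], [0.655, 0.165, 0.088]]
scene 0.03 2207 y max 0.213 x [0.526 0.737]
scene 0.06 1109 y max 0.175 x [0.637 0.666]
scene 0.08 718 y max 0.168 x [0.64  0.666]
scene 0.1 333 y max 0.169 x [0.64  0.667]
[[0.652, 0.171, 0.073], [0.655, 0.17, 0.083], [0.655, 0.169, 0.107], [0.655, 0.169, 0.08], [0.655, 0.169, 0.077], [0.657, 0.169, 0.098], [0.657, 0.168, 0.103], [0.657, 0.168, 0.115]]
knob in tool [ 0.0025 -0.0016 -0.0522] [ 0.0009 -0.0016 -0.0521] 4420
```

>>> move_arm --increments "0.002 -0.001 0.04 0 0 0 0.4;0.002 -0.001 0.08 0 0 0 0.4;0.002 -0.001 0.11 0 0 0 0.4;0.002 -0.001 0.125 0 0 0 0.4;0.002 -0.001 0.134 0 0 0 0.4;0.002 -0.001 0.138 0 0 0 0.4;0.002 -0.001 0.139 0 0 0 0.4;0.002 -0.001 0.139 0 0 0 0.4"

```text
clock: 7.7
position: [0.5397, 0.2405, 0.0225]
orientation: [[-0.319, 0.948, 0.002], [0.948, 0.319, 0.001], [0.0, 0.002, -1.0]]
ft_force: [-0.9, -0.1, -6.2]
opening: 0.0462
finger_force: 56.1
```

Still hanging (about −6 N), so I'll lower it a bit more and then open.

>>> move_arm --increments "0 0 0.0015 0 0 0 0.4;0 0 0.002 0 0 0 0.4;0 0 0.002 0 0 0 0.4;0 0 0.002 0 0 0 0.6;0 0 0.002 0 0 0 0.7;0 0 0.002 0 0 0 0.75;0 0 0.002 0 0 0 0.75;0 0 0.002 0 0 0 0.75;0 0 -0.02 0 0 0 0.75;0 0 -0.05 0 0 0 0.75;0 0 -0.1 0 0 0 0.75;0 0 -0.14 0 0 0 0.75;0 0 -0.14 0 0 0 0.75"

```text
clock: 9.0
position: [0.5416, 0.2426, 0.1673]
orientation: [[-0.319, 0.948, 0.009], [0.948, 0.319, 0.004], [0.001, 0.01, -1.0]]
ft_force: [-0.2, 0.8, 0.2]
opening: 0.0639
finger_force: 0.0
```

Run:
```python
from h import *
look("w3",["weight_1"],[.018])
inc((.44,.0,.16),(.428,-.109,.16))
```

```text
weight_1 0.66 [223.0, 151.0, 59.0, 65.0] mid [0.5373 0.2416 0.0466] size [0.0449 0.0448 0.055 ] top 0.0747
weight_1 0.51 [129.0, 270.0, 15.0, 21.0] mid [0.4623 0.1021 0.0152] size [0.0096 0.0129 0.0215] top 0.0265
weight_1 0.49 [435.0, 88.0, 76.0, 52.0] mid [0.6838 0.3485 0.0442] size [0.0261 0.0361 0.0777] top 0.0847
 lm 0.67 [254.6, 177.1] [0.5404 0.2393 0.018 ]
 lm 0.56 [141.1, 277.4] [0.4675 0.1074 0.018 ]
phi 18.6 op 0.0641 t 9.2
(0.44, 0.0, 0.16) [-0.1955 -0.1698  0.0011]
(0.428, -0.109, 0.16) [-0.295  -0.216   0.0012]
```

>>> move_arm --increments "-0.04 -0.04 0 0 0 0.3 0.6;-0.08 -0.07 0 0 0 0.6 0.6;-0.12 -0.1 0 0 0 0.9 0.6;-0.15 -0.14 0 0 0 1 0.6;-0.1955 -0.17 0 0 0 1 0.6;-0.1955 -0.17 0 0 0 1 0.6;-0.24 -0.19 0 0 0 1 0.6;-0.295 -0.216 0 0 0 1 0.6;-0.295 -0.216 0 0 0 1 0.6;-0.295 -0.216 0 0 0 1 0.6"

```text
clock: 10.15
position: [0.4273, -0.1102, 0.1602]
orientation: [[0.179, 0.984, -0.002], [0.984, -0.179, 0.001], [0.0, -0.002, -1.0]]
ft_force: [1.4, 0.7, -0.7]
opening: 0.0514
finger_force: 0.0
```

>>> move_arm --increments "0 0 0 0 0 0.3 0.6;0 0 0 0 0 0.6 0.6;0 0 0 0 0 0.9 0.6;0 0 0 0 0 1 0.6;0 0 0 0 0 1 0.6"

```text
clock: 10.65
position: [0.4285, -0.1062, 0.1608]
orientation: [[0.622, 0.783, -0.001], [0.783, -0.622, 0.001], [0.0, -0.001, -1.0]]
ft_force: [-0.5, 0.5, -0.3]
opening: 0.0517
finger_force: 0.0
```

>>> move_arm --increments "0 0 0 0 0 0.3 0.6;0 0 0 0 0 0.6 0.6;0 0 0 0 0 0.9 0.6;0 0 0 0 0 1 0.6;0 0 0 0 0 1 0.6;0 0 0 0 0 1 0.6"

```text
clock: 11.25
position: [0.4284, -0.1075, 0.1611]
orientation: [[0.921, 0.389, -0.0], [0.389, -0.921, 0.0], [-0.0, -0.001, -1.0]]
ft_force: [0.0, 0.1, 0.3]
opening: 0.0513
finger_force: 0.0
```

Run:
```python
from h import *
look("w4",["weight_1"],[0])
inc((.428,-.109,.10),(.428,-.109,.001))
```

```text
weight_1 0.87 [239.0, 150.0, 45.0, 51.0] mid [ 0.4287 -0.1101  0.0281] size [0.0344 0.0351 0.0439] top 0.0509
weight_1 0.83 [15.0, 20.0, 38.0, 22.0] mid [0.4662 0.0959 0.0152] size [0.017  0.0143 0.0216] top 0.0264
weight_1 0.67 [331.0, 190.0, 36.0, 39.0] mid [ 0.4298 -0.1942  0.0232] size [0.0267 0.0249 0.0353] top 0.0416
 lm 0.9 [259.1, 170.4] [ 0.4268 -0.1093  0.    ]
 lm 0.79 [38.8, 31.6] [0.4644 0.1002 0.    ]
phi -67.2 op 0.0516 t 11.4
(0.428, -0.109, 0.1) [-0.0006  0.0007  0.0612]
(0.428, -0.109, 0.001) [-0.0006  0.0007  0.1602]
```

>>> move_arm --increments "0 0.0015 0.04 0 0 0 0.6;0 0.0015 0.08 0 0 0 0.6;0 0.0015 0.11 0 0 0 0.6;0 0.0015 0.135 0 0 0 0.6;0 0.0015 0.15 0 0 0 0.6;0 0.0015 0.157 0 0 0 0.6;0 0.0015 0.16 0 0 0 0.6;0 0.0015 0.16 0 0 0 0.6;0 0.0015 0.16 0 0 0 0.3;0 0.0015 0.16 0 0 0 0.3;0 0.0015 0.16 0 0 0 0.3;0 0.0015 0.16 0 0 0 0.3;0 0.0015 0.16 0 0 0 0.3"

```text
clock: 12.7
position: [0.4296, -0.1101, 0.0023]
orientation: [[0.923, 0.386, 0.002], [0.386, -0.923, -0.001], [0.001, 0.001, -1.0]]
ft_force: [-2.2, 0.8, 7.1]
opening: 0.0361
finger_force: 49.9
```

>>> move_arm --increments "0 0 -0.03 0 0 0 0.3;0 0 -0.07 0 0 0 0.3;0 0 -0.11 0 0 -0.3 0.3;0.01 -0.02 -0.15 0 0 -0.6 0.3;0.03 -0.05 -0.16 0 0 -0.9 0.3;0.05 -0.09 -0.16 0 0 -1 0.3;0.07 -0.13 -0.16 0 0 -1 0.3;0.1 -0.175 -0.16 0 0 -1 0.3;0.128 -0.228 -0.16 0 0 -1 0.3;0.128 -0.228 -0.16 0 0 -1 0.3;0.128 -0.228 -0.16 0 0 -1 0.3"

```text
clock: 13.8
position: [0.4586, 0.1531, 0.1617]
orientation: [[0.621, 0.784, 0.001], [0.784, -0.621, 0.002], [0.002, -0.001, -1.0]]
ft_force: [0.4, -2.3, -3.4]
opening: 0.0362
finger_force: 51.7
```

```bash
python3 -c "
from h import *
inc((.5213,.2943,.16))"
```

```text
phi -38.4 op 0.0362 t 13.8
(0.5213, 0.2943, 0.16) [ 0.1496 -0.0385  0.002 ]
```

>>> move_arm --increments "0.04 -0.01 0 0 0 -0.3 0.3;0.08 -0.02 0 0 0 -0.6 0.3;0.12 -0.03 0 0 0 -0.9 0.3;0.1496 -0.0385 0 0 0 -1 0.3;0.1496 -0.0385 0 0 0 -1 0.3;0.1496 -0.0385 0 0 0 -1 0.3"

```text
clock: 14.4
position: [0.5224, 0.2892, 0.1606]
orientation: [[0.175, 0.985, -0.001], [0.985, -0.175, -0.002], [-0.002, -0.001, -1.0]]
ft_force: [-0.8, -1.4, -3.1]
opening: 0.0366
finger_force: 51.7
```

>>> move_arm --increments "0 0 0 0 0 -0.3 0.3;0 0 0 0 0 -0.6 0.3;0 0 0 0 0 -0.9 0.3;0 0 0 0 0 -1 0.3;0 0 0 0 0 -1 0.3;0 0 0 0 0 -1 0.3"

```text
clock: 15.0
position: [0.5227, 0.2886, 0.1611]
orientation: [[-0.316, 0.949, -0.0], [0.949, 0.316, -0.002], [-0.002, -0.001, -1.0]]
ft_force: [-0.6, -0.5, -3.3]
opening: 0.0367
finger_force: 51.7
```

```bash
cat >> h.py <<'E'
def held(tag,r=.015):
    z=np.load(tag+".npz"); s=manip.sense(); R=np.array(s["orientation"]); T=(z["P"]-s["position"])@R
    q=T[np.hypot(T[...,0],T[...,1])<r]; q=q[(q[:,2]<.002)&(q[:,2]>-.06)]; k=q[q[:,2]<q[:,2].min()+.005]; print("knob in tool",k.mean(0).round(4),((k.min(0)+k.max(0))/2).round(4),len(k))
E
python3 - <<'E'
from h import *
look("w5",["mark_1"],[.018]); held("w5")
inc((.5213,.2943,.10),(.5213,.2943,.0205))
E
```

```text
mark_1 0.94 [234.0, 144.0, 50.0, 48.0] mid [0.5212 0.2946 0.0192] size [0.0403 0.0411 0.0031] top 0.0214
mark_1 0.94 [232.0, 70.0, 58.0, 55.0] mid [0.5028 0.3497 0.0192] size [0.0399 0.0403 0.0033] top 0.0217
mark_1 0.83 [232.0, 0.0, 56.0, 55.0] mid [0.4843 0.402  0.0192] size [0.0406 0.036  0.0034] top 0.0219
 lm 0.86 [258.7, 100.0] [0.5024 0.3488 0.018 ]
 lm 0.84 [258.6, 23.3] [0.4846 0.402  0.018 ]
 lm 0.76 [257.6, 171.5] [0.5204 0.2918 0.018 ]
knob in tool [ 0.0007 -0.0014 -0.0456] [-0.0002 -0.0014 -0.0455] 2547
phi 18.5 op 0.0364 t 15.2
(0.5213, 0.2943, 0.1) [0.0046 0.0002 0.0614]
(0.5213, 0.2943, 0.0205) [4.700e-03 1.000e-04 1.409e-01]
```

>>> move_arm --increments "0.005 0 0.04 0 0 0 0.3;0.005 0 0.08 0 0 0 0.3;0.005 0 0.11 0 0 0 0.3;0.005 0 0.127 0 0 0 0.3;0.005 0 0.137 0 0 0 0.3;0.005 0 0.14 0 0 0 0.3;0.005 0 0.141 0 0 0 0.3;0.005 0 0.141 0 0 0 0.3"

```text
clock: 15.95
position: [0.5217, 0.296, 0.0215]
orientation: [[-0.319, 0.948, 0.002], [0.948, 0.319, 0.001], [0.0, 0.002, -1.0]]
ft_force: [0.3, 0.0, -2.9]
opening: 0.0366
finger_force: 51.7
```

>>> move_arm --increments "0 0 0.0013 0 0 0 0.3;0 0 0.0018 0 0 0 0.3;0 0 0.0018 0 0 0 0.3;0 0 0.0018 0 0 0 0.5;0 0 0.0018 0 0 0 0.6;0 0 0.0018 0 0 0 0.65;0 0 0.0018 0 0 0 0.65;0 0 0.0018 0 0 0 0.65;0 0 -0.02 0 0 0 0.65;0 0 -0.05 0 0 0 0.65;0 0 -0.1 0 0 0 0.65;0 0 -0.14 0 0 0 0.65;0 0 -0.14 0 0 0 0.65"

```text
clock: 17.25
position: [0.5232, 0.2983, 0.1662]
orientation: [[-0.319, 0.948, 0.008], [0.948, 0.319, 0.005], [0.003, 0.009, -1.0]]
ft_force: [-0.1, 1.2, -0.1]
opening: 0.0553
finger_force: 0.0
```

Run:
```python
from h import *
look("w6",["weight_1"],[.018])
inc((.42,.0,.16),(.40,-.14,.16),(.43,-.194,.16))
```

```text
weight_1 0.68 [231.0, 158.0, 47.0, 49.0] mid [0.5203 0.2985 0.0466] size [0.0349 0.031  0.043 ] top 0.0687
 lm 0.68 [252.7, 234.6] [0.5378 0.2419 0.018 ]
 lm 0.66 [253.0, 176.8] [0.5203 0.2953 0.018 ]
 lm 0.62 [254.0, 114.2] [0.504 0.347 0.018]
phi 18.6 op 0.0555 t 17.4
(0.42, 0.0, 0.16) [-0.2473 -0.1896  0.    ]
(0.4, -0.14, 0.16) [-3.736e-01 -2.532e-01  2.000e-04]
(0.43, -0.194, 0.16) [-4.343e-01 -2.420e-01  2.000e-04]
```

Run:
```python
from h import *
Q=[cloud(np.load(n+"0.npz")["d"],cam(n)).reshape(-1,3) for n in("top","scene")]+[np.load("w4.npz")["P"].reshape(-1,3),np.load("w1.npz")["P"].reshape(-1,3)]
for P in Q:
    q=P[(P[:,2]>.03)&(P[:,2]<.3)&(P[:,0]>.45)&(P[:,0]<.62)&(P[:,1]<-.15)&(P[:,1]>-.5)]
    for y in(-.15,-.2,-.25,-.3):
        k=q[(q[:,1]<y)&(q[:,1]>y-.05)]
        if len(k): i=k[:,0].argmin(); print(y,len(k),k[i].round(3),k[:,2].min().round(3),k[:,2].max().round(3))
    print()
P=Q[2]; q=P[(P[:,2]>.008)&(P[:,2]<.02)&(P[:,1]<-.15)&(P[:,1]>-.24)&(P[:,0]>.446)]
for y in(-.16,-.18,-.2,-.22): k=q[abs(q[:,1]-y)<.005]; print("mat",y,len(k),k[:,0].min().round(4) if len(k) else 0)
```

```text
-0.2 383 [ 0.512 -0.249  0.156] 0.031 0.202
-0.25 720 [ 0.481 -0.3    0.176] 0.03 0.207
-0.3 723 [ 0.479 -0.312  0.185] 0.086 0.206

-0.2 980 [ 0.503 -0.249  0.149] 0.03 0.196
-0.25 1136 [ 0.476 -0.293  0.181] 0.03 0.197
-0.3 777 [ 0.474 -0.324  0.188] 0.03 0.199

-0.15 2525 [ 0.45  -0.15   0.221] 0.21 0.242
-0.2 144 [ 0.572 -0.25   0.036] 0.03 0.037
-0.25 212 [ 0.549 -0.273  0.031] 0.03 0.038

-0.2 66 [ 0.57  -0.249  0.044] 0.03 0.044
-0.25 694 [ 0.534 -0.3    0.048] 0.03 0.056
-0.3 106 [ 0.528 -0.322  0.03 ] 0.03 0.048

mat -0.16 2131 0.4635
mat -0.18 2195 0.4667
mat -0.2 2275 0.4697
mat -0.22 2334 0.4725
```

>>> move_arm --increments "-0.04 -0.04 0 0 0 0.3 0.5;-0.08 -0.07 0 0 0 0.6 0.5;-0.12 -0.1 0 0 0 0.9 0.5;-0.16 -0.13 0 0 0 1 0.5;-0.2 -0.16 0 0 0 1 0.5;-0.247 -0.19 0 0 0 1 0.5;-0.3 -0.205 0 0 0 1 0.5;-0.35 -0.22 0 0 0 1 0.5;-0.4 -0.23 0 0 0 1 0.5;-0.434 -0.242 0 0 0 1 0.5;-0.434 -0.242 0 0 0 1 0.5;-0.434 -0.242 0 0 0 1 0.5"

```text
clock: 18.6
position: [0.4289, -0.1943, 0.1588]
orientation: [[0.178, 0.984, -0.002], [0.984, -0.178, 0.002], [0.001, -0.003, -1.0]]
ft_force: [-0.6, 0.7, -0.5]
opening: 0.0426
finger_force: 0.0
```

>>> move_arm --increments "0 0 0 0 0 0.3 0.5;0 0 0 0 0 0.6 0.5;0 0 0 0 0 0.9 0.5;0 0 0 0 0 1 0.5;0 0 0 0 0 1 0.5"

```text
clock: 19.1
position: [0.4299, -0.1908, 0.1597]
orientation: [[0.622, 0.783, -0.001], [0.783, -0.622, 0.001], [-0.0, -0.001, -1.0]]
ft_force: [-0.6, 0.1, -0.6]
opening: 0.0429
finger_force: 0.0
```

>>> move_arm --increments "0 0 0 0 0 0.3 0.5;0 0 0 0 0 0.5 0.5;0 0 0 0 0 0.5 0.5;0 0 0 0 0 0.5 0.5;0 0 0 0 0 0.5 0.5"

```text
clock: 19.6
position: [0.4301, -0.1926, 0.1601]
orientation: [[0.797, 0.605, -0.0], [0.605, -0.797, 0.0], [-0.0, -0.0, -1.0]]
ft_force: [0.6, -0.1, -0.7]
opening: 0.043
finger_force: 0.0
```

Run:
```python
from h import *
look("w7",["weight_1"],[0])
inc((.4305,-.194,.10),(.4305,-.194,.002))
```

```text
weight_1 0.75 [248.0, 158.0, 30.0, 38.0] mid [ 0.4295 -0.1954  0.023 ] size [0.0274 0.0272 0.0358] top 0.0422
 lm 0.75 [261.0, 172.8] [ 0.4285 -0.1969  0.    ]
phi -52.9 op 0.0428 t 19.8
(0.4305, -0.194, 0.1) [-0.0003  0.001   0.0602]
(0.4305, -0.194, 0.002) [-0.0003  0.001   0.1582]
```

>>> move_arm --increments "-0.002 0.002 0.04 0 0 0 0.5;-0.002 0.002 0.08 0 0 0 0.5;-0.002 0.002 0.11 0 0 0 0.5;-0.002 0.002 0.135 0 0 0 0.5;-0.002 0.002 0.15 0 0 0 0.5;-0.002 0.002 0.156 0 0 0 0.5;-0.002 0.002 0.158 0 0 0 0.5;-0.002 0.002 0.158 0 0 0 0.5;-0.002 0.002 0.158 0 0 0 0.2;-0.002 0.002 0.158 0 0 0 0.2;-0.002 0.002 0.158 0 0 0 0.2;-0.002 0.002 0.158 0 0 0 0.2;-0.002 0.002 0.158 0 0 0 0.2"

```text
clock: 21.05
position: [0.4305, -0.1963, 0.0033]
orientation: [[0.799, 0.602, 0.002], [0.602, -0.799, -0.001], [0.001, 0.002, -1.0]]
ft_force: [-0.7, 1.2, 7.2]
opening: 0.0267
finger_force: 49.4
```

```bash
python3 -c "
from h import *
inc((.43,-.05,.16),(.45,.2,.16))"
```

```text
phi -53.0 op 0.0267 t 21.1
(0.43, -0.05, 0.16) [ 0.0877 -0.1168 -0.1568]
(0.45, 0.2, 0.16) [ 0.2541 -0.3045 -0.157 ]
```

>>> move_arm --increments "0 0 -0.03 0 0 0 0.2;0 0 -0.07 0 0 0 0.2;0 0 -0.11 0 0 0 0.2;0.02 -0.02 -0.15 0 0 -0.3 0.2;0.04 -0.05 -0.16 0 0 -0.6 0.2;0.065 -0.085 -0.16 0 0 -0.9 0.2;0.088 -0.117 -0.16 0 0 -1 0.2;0.12 -0.15 -0.16 0 0 -1 0.2;0.155 -0.19 -0.16 0 0 -1 0.2;0.185 -0.23 -0.16 0 0 -1 0.2;0.22 -0.265 -0.16 0 0 -1 0.2;0.254 -0.304 -0.16 0 0 -1 0.2;0.254 -0.304 -0.16 0 0 -1 0.2;0.254 -0.304 -0.16 0 0 -1 0.2"

```text
clock: 22.45
position: [0.4491, 0.2015, 0.1625]
orientation: [[0.409, 0.913, 0.0], [0.913, -0.409, 0.001], [0.001, -0.0, -1.0]]
ft_force: [0.6, -1.7, -1.8]
opening: 0.0264
finger_force: 49.9
```

```bash
python3 -c "
from h import *
inc((.503,.3494,.16))"
```

```text
phi -24.1 op 0.0264 t 22.4
(0.503, 0.3494, 0.16) [ 0.157  -0.0112  0.0026]
```

>>> move_arm --increments "0.04 -0.003 0 0 0 -0.3 0.2;0.08 -0.006 0 0 0 -0.6 0.2;0.12 -0.009 0 0 0 -0.9 0.2;0.157 -0.011 0 0 0 -1 0.2;0.157 -0.011 0 0 0 -1 0.2;0.157 -0.011 0 0 0 -1 0.2"

```text
clock: 23.05
position: [0.5048, 0.3454, 0.1616]
orientation: [[-0.073, 0.997, -0.001], [0.997, 0.073, -0.002], [-0.002, -0.001, -1.0]]
ft_force: [0.1, -0.5, -1.8]
opening: 0.0268
finger_force: 49.9
```

>>> move_arm --increments "0 0 0 0 0 -0.25 0.2;0 0 0 0 0 -0.49 0.2;0 0 0 0 0 -0.49 0.2;0 0 0 0 0 -0.49 0.2;0 0 0 0 0 -0.49 0.2"

```text
clock: 23.55
position: [0.5047, 0.346, 0.1623]
orientation: [[-0.311, 0.95, 0.0], [0.95, 0.311, -0.001], [-0.001, -0.0, -1.0]]
ft_force: [-0.6, -0.6, -0.9]
opening: 0.0267
finger_force: 49.9
```

Run:
```python
from h import *
look("w8",["mark_1"],[.018]); held("w8",.012)
inc((.503,.3494,.10),(.503,.3494,.0215))
```

```text
mark_1 0.79 [235.0, 146.0, 49.0, 50.0] mid [0.5028 0.3495 0.0192] size [0.0404 0.0403 0.0032] top 0.0214
mark_1 0.74 [231.0, 73.0, 54.0, 56.0] mid [0.4849 0.4044 0.0192] size [0.0405 0.0409 0.0032] top 0.0215
mark_1 0.71 [235.0, 211.0, 47.0, 26.0] mid [0.5209 0.3022 0.0193] size [0.041  0.0291 0.0035] top 0.0217
 lm 0.67 [257.1, 172.2] [0.5024 0.3482 0.018 ]
 lm 0.58 [257.1, 102.4] [0.4842 0.4041 0.018 ]
knob in tool [ 0.0009 -0.0011 -0.0357] [ 0.     -0.0011 -0.0359] 1569
phi 18.3 op 0.0269 t 23.7
(0.503, 0.3494, 0.1) [ 0.0028 -0.0006  0.0624]
(0.503, 0.3494, 0.0215) [ 0.0028 -0.0006  0.1409]
```

>>> move_arm --increments "0.002 0 0.04 0 0 0 0.2;0.002 0 0.08 0 0 0 0.2;0.002 0 0.11 0 0 0 0.2;0.002 0 0.127 0 0 0 0.2;0.002 0 0.137 0 0 0 0.2;0.002 0 0.14 0 0 0 0.2;0.002 0 0.14 0 0 0 0.2;0.002 0 0.14 0 0 0 0.2"

```text
clock: 24.5
position: [0.5045, 0.35, 0.0237]
orientation: [[-0.314, 0.949, 0.002], [0.949, 0.314, 0.001], [0.001, 0.002, -1.0]]
ft_force: [-0.7, 0.1, -0.8]
opening: 0.0265
finger_force: 49.9
```

>>> move_arm --increments "0 0 0.001 0 0 0 0.2;0 0 0.002 0 0 0 0.2;0 0 0.0023 0 0 0 0.2;0 0 0.0023 0 0 0 0.2;0 0 0.0023 0 0 0 0.35;0 0 0.0023 0 0 0 0.5;0 0 0.0023 0 0 0 0.5;0 0 0.0023 0 0 0 0.5;0 0 -0.02 0 0 0 0.5;0 0 -0.05 0 0 0 0.5;0 0 -0.1 0 0 0 0.5;0 0 -0.14 0 0 0 0.5;0 0 -0.14 0 0 0 0.5"

```text
clock: 25.8
position: [0.5056, 0.3523, 0.1683]
orientation: [[-0.315, 0.949, 0.007], [0.949, 0.315, 0.006], [0.004, 0.009, -1.0]]
ft_force: [1.0, 0.5, -0.7]
opening: 0.0427
finger_force: 0.0
```

Run:
```python
from h import *
look("w9",["weight_1"],[.018])
inc((.465,.0975,.16))
```

```text
weight_1 0.66 [240.0, 161.0, 31.0, 39.0] mid [0.5026 0.3515 0.0401] size [0.0271 0.0254 0.0373] top 0.0592
weight_1 0.58 [227.0, 271.0, 52.0, 68.0] mid [0.5374 0.2429 0.0471] size [0.046  0.0428 0.0534] top 0.0749
weight_1 0.45 [141.0, 368.0, 7.0, 16.0] mid [0.4607 0.0995 0.0197] size [0.0074 0.0109 0.0131] top 0.0267
weight_1 0.31 [225.0, 84.0, 56.0, 54.0] mid [0.4844 0.4046 0.0192] size [0.0409 0.0405 0.0033] top 0.022
 lm 0.87 [254.5, 174.0] [0.5033 0.3517 0.018 ]
 lm 0.69 [251.4, 286.4] [0.5365 0.2408 0.018 ]
 lm 0.68 [251.2, 235.9] [0.5192 0.2933 0.018 ]
 lm 0.39 [150.6, 364.9] [0.4634 0.1136 0.018 ]
phi 18.3 op 0.0428 t 25.9
(0.465, 0.0975, 0.16) [-0.2262 -0.1156  0.002 ]
```

>>> move_arm --increments "-0.045 -0.023 0 0 0 0 0.4;-0.09 -0.046 0 0 0 0 0.4;-0.135 -0.069 0 0 0 0 0.4;-0.18 -0.092 0 0 0 0 0.4;-0.226 -0.1156 0 0 0 0 0.4;-0.226 -0.1156 0 0 0 0 0.4;-0.226 -0.1156 0 0 0 0 0.4;-0.226 -0.1156 0 0 0 0 0.4"

```text
clock: 26.75
position: [0.4649, 0.0993, 0.1618]
orientation: [[-0.315, 0.949, -0.001], [0.949, 0.315, 0.001], [0.001, -0.0, -1.0]]
ft_force: [0.4, 1.4, 0.3]
opening: 0.0341
finger_force: 0.0
```

Run:
```python
from h import *
look("w10",["weight_1"],[0])
inc((.465,.0975,.10),(.465,.0975,.003))
```

```text
weight_1 0.93 [250.0, 164.0, 20.0, 23.0] mid [0.4651 0.0997 0.0155] size [0.0163 0.0164 0.0211] top 0.0263
weight_1 0.56 [378.0, 0.0, 87.0, 70.0] mid [0.5352 0.2379 0.0477] size [0.0421 0.0424 0.0527] top 0.0752
 lm 0.93 [410.1, 36.1] [0.5459 0.2453 0.    ]
phi 18.5 op 0.0341 t 26.9
(0.465, 0.0975, 0.1) [-0.0027 -0.0009  0.0622]
(0.465, 0.0975, 0.003) [-0.0028 -0.0009  0.1592]
```

>>> move_arm --increments "-0.002 -0.001 0.04 0 0 0 0.4;-0.002 -0.001 0.08 0 0 0 0.4;-0.002 -0.001 0.11 0 0 0 0.4;-0.002 -0.001 0.135 0 0 0 0.4;-0.002 -0.001 0.15 0 0 0 0.4;-0.002 -0.001 0.157 0 0 0 0.4;-0.002 -0.001 0.159 0 0 0 0.4;-0.002 -0.001 0.159 0 0 0 0.4;-0.002 -0.001 0.16 0 0 0 0.05;-0.002 -0.001 0.16 0 0 0 0.05;-0.002 -0.001 0.16 0 0 0 0.05;-0.002 -0.001 0.16 0 0 0 0.05;-0.002 -0.001 0.16 0 0 0 0.05" --squeeze 35

```text
clock: 28.2
position: [0.4655, 0.0964, 0.0031]
orientation: [[-0.314, 0.949, 0.002], [0.949, 0.314, 0.0], [-0.0, 0.002, -1.0]]
ft_force: [-0.9, 0.3, 5.9]
opening: 0.0158
finger_force: 34.5
```

```bash
python3 -c "
from h import *
inc((.4845,.404,.17))"
```

```text
phi 18.3 op 0.0158 t 28.2
(0.4845, 0.404, 0.17) [ 0.286   0.115  -0.1668]
```

>>> move_arm --increments "0 0 -0.03 0 0 0 0.05;0 0 -0.07 0 0 0 0.05;0 0 -0.11 0 0 0 0.05;0 0 -0.15 0 0 0 0.05;0.04 0.016 -0.167 0 0 0 0.05;0.08 0.032 -0.167 0 0 0 0.05;0.12 0.048 -0.167 0 0 0 0.05;0.16 0.064 -0.167 0 0 0 0.05;0.2 0.08 -0.167 0 0 0 0.05;0.24 0.096 -0.167 0 0 0 0.05;0.28 0.112 -0.167 0 0 0 0.05;0.286 0.115 -0.167 0 0 0 0.05;0.286 0.115 -0.167 0 0 0 0.05;0.286 0.115 -0.167 0 0 0 0.05"

```text
clock: 29.6
position: [0.4843, 0.4021, 0.1688]
orientation: [[-0.314, 0.95, -0.0], [0.95, 0.314, -0.002], [-0.002, -0.001, -1.0]]
ft_force: [0.5, -1.2, -0.1]
opening: 0.0156
finger_force: 34.5
```

Run:
```python
from h import *
look("w11",["mark_1"],[.018]); held("w11",.008)
inc((.4845,.404,.0215)); print(manip.sense()["finger_force"])
```

```text
mark_1 0.83 [237.0, 210.0, 48.0, 32.0] mid [0.5029 0.3524 0.0193] size [0.0424 0.0359 0.0034] top 0.0391
mark_1 0.66 [237.0, 146.0, 49.0, 51.0] mid [0.4845 0.4045 0.0191] size [0.0402 0.041  0.0032] top 0.0215
 lm 0.92 [258.0, 230.3] [0.501  0.3489 0.018 ]
 lm 0.82 [260.1, 171.1] [0.4847 0.4042 0.018 ]
knob in tool [ 0.0003  0.007  -0.0376] [ 0.0003  0.0071 -0.0375] 71
phi 18.2 op 0.0159 t 29.8
(0.4845, 0.404, 0.0215) [0.0026 0.0005 0.1476]
34.495484645012766
```

View pics/w11.png

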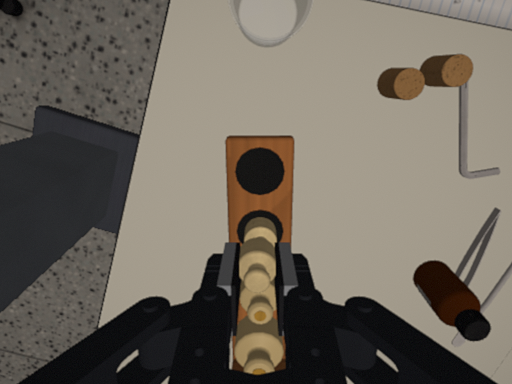

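The view shows weight_4 held at (258,265) and the free pad 4 at (260,171). The beaker at (268,15) is well clear.

>>> move_arm --increments "0.002 0 0.04 0 0 0 0.05;0.002 0 0.08 0 0 0 0.05;0.002 0 0.11 0 0 0 0.05;0.002 0 0.13 0 0 0 0.05;0.002 0 0.141 0 0 0 0.05;0.002 0 0.145 0 0 0 0.05;0.002 0 0.146 0 0 0 0.05;0.002 0 0.146 0 0 0 0.05;0.002 0 0.146 0 0 0 0.05"

```text
clock: 30.65
position: [0.4839, 0.4063, 0.0245]
orientation: [[-0.314, 0.949, 0.001], [0.949, 0.314, 0.001], [0.001, 0.002, -1.0]]
ft_force: [0.3, -0.5, -0.3]
opening: 0.016
finger_force: 34.5
```

>>> move_arm --increments "-0.001 0 0.001 0 0 0 0.05;-0.001 0 0.002 0 0 0 0.05;-0.001 0 0.003 0 0 0 0.05;-0.001 0 0.003 0 0 0 0.05;-0.001 0 0.003 0 0 0 0.2;-0.001 0 0.003 0 0 0 0.35;-0.001 0 0.003 0 0 0 0.4;-0.001 0 0.003 0 0 0 0.4;0 0 -0.02 0 0 0 0.4;0 0 -0.05 0 0 0 0.4;0 0 -0.1 0 0 0 0.4;0 0 -0.15 0 0 0 0.4;-0.05 0 -0.17 0 0 0 0.4;-0.1 0 -0.17 0 0 0 0.4;-0.1 0 -0.17 0 0 0 0.4;-0.1 0 -0.17 0 0 0 0.4"

```text
clock: 32.25
position: [0.516, 0.3083, 0.1929]
orientation: [[-0.31, 0.951, 0.0], [0.951, 0.31, -0.001], [-0.001, -0.0, -1.0]]
ft_force: [-1.3, 0.5, 0.3]
opening: 0.0342
finger_force: 0.0
```

Run:
```python
from h import *
look("w12",["weight_1"],[.018])
z=np.load("w12.npz"); P=z["P"]
for n,x,y,h in(("w1",.5395,.2395,.072),("w2",.5212,.2946,.066),("w3",.503,.3494,.058),("w4",.4845,.4043,.043)):
    q=P[np.hypot(P[...,0]-x,P[...,1]-y)<.03]; q=q[abs(q[:,2]-h)<.005]
    if len(q): print(n,"knob off",((q.min(0)+q.max(0))/2-[x,y,h]).round(4),len(q))
cv2.imwrite("pics/w12s.png",z["im"][...,::-1]); print(manip.sense()["clock"])
```

```text
weight_1 0.93 [236.0, 212.0, 49.0, 62.0] mid [0.5372 0.2447 0.0472] size [0.0439 0.0389 0.0533] top 0.0749
weight_1 0.85 [243.0, 38.0, 23.0, 23.0] mid [0.482  0.406  0.0329] size [0.0166 0.0165 0.0223] top 0.0447
weight_1 0.74 [240.0, 161.0, 39.0, 49.0] mid [0.5205 0.2977 0.0437] size [0.0356 0.0329 0.0488] top 0.0688
weight_1 0.71 [246.0, 104.0, 33.0, 37.0] mid [0.5029 0.3503 0.0417] size [0.027  0.0273 0.0346] top 0.0597
 lm 0.92 [258.0, 181.5] [0.52   0.2938 0.018 ]
 lm 0.87 [253.8, 50.9] [0.4801 0.4042 0.018 ]
 lm 0.75 [262.5, 120.4] [0.5057 0.3506 0.018 ]
 lm 0.59 [260.8, 232.2] [0.5395 0.2434 0.018 ]
w1 knob off [-0.002   0.0015 -0.001 ] 722
w2 knob off [-0.0008  0.001  -0.0011] 551
w3 knob off [-0.0001  0.0004 -0.0016] 396
w4 knob off [-0.0024  0.002  -0.0011] 168
32.4
```

View pics/w12.png

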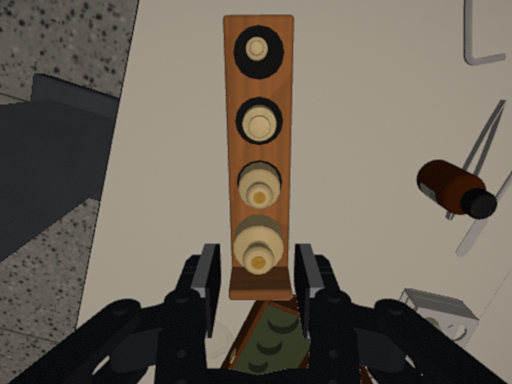

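All four weights stand upright and centred in the right order, at (257,49), (259,121), (260,188) and (258,250), each about 3 mm or less off its pad centre.

```bash
python3 -c "
from rig import manip
print(manip.job_done())"
```

```text
the job is handed in; nothing more can be done
None
```

I placed all four weights upright on their pads in width order, each about 3 mm or less off centre in the last wrist picture, and handed the job in at about 32 s; the beaker and bottle were not touched, and no verdict came back.

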